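Couple the air nozzles and open the air

TASK

Fit every air nozzle that stands on the bench into the coupler of its own colour: pull that coupler's sleeve back until it stays, then press the nozzle's plug fully home so that the sleeve springs forward and locks it; a coupler without a nozzle is to be left with its sleeve forward. Only when all nozzles are locked, open the air by turning the red hand wheel one full turn counter-clockwise, to its stop. Do not knock the glassware about.

Things in the scene. Friction and masses are not known exactly. Their poses are not given: they have to be found in the camera images.
- red_nozzle: loose air nozzle, red grip, 94 mm tall, 0.28 kg, standing on its plug; may be absent. Origin: centre of the plug's underside, z up its axis. Heights above it: plug 0-34 mm, 36 mm diameter, foot chamfered 3 mm, locking groove at 11-23; stop flange 34-40 mm, 52 mm diameter; round grip 40-78 mm, 28 mm diameter (hold it at about 60); fan tip to 94 mm, 28 mm wide
- blue_nozzle: loose air nozzle, blue grip, 94 mm tall, 0.28 kg, standing on its plug; may be absent. Origin: centre of the plug's underside, z up its axis. Heights above it: plug 0-34 mm, 36 mm diameter, foot chamfered 3 mm, locking groove at 11-23; stop flange 34-40 mm, 52 mm diameter; round grip 40-78 mm, 28 mm diameter (hold it at about 60); fan tip to 94 mm, 28 mm wide
- yellow_nozzle: loose air nozzle, yellow grip, 94 mm tall, 0.28 kg, standing on its plug; may be absent. Origin: centre of the plug's underside, z up its axis. Heights above it: plug 0-34 mm, 36 mm diameter, foot chamfered 3 mm, locking groove at 11-23; stop flange 34-40 mm, 52 mm diameter; round grip 40-78 mm, 28 mm diameter (hold it at about 60); fan tip to 94 mm, 28 mm wide
- green_nozzle: loose air nozzle, green grip, 94 mm tall, 0.28 kg, standing on its plug; may be absent. Origin: centre of the plug's underside, z up its axis. Heights above it: plug 0-34 mm, 36 mm diameter, foot chamfered 3 mm, locking groove at 11-23; stop flange 34-40 mm, 52 mm diameter; round grip 40-78 mm, 28 mm diameter (hold it at about 60); fan tip to 94 mm, 28 mm wide
- red_mouth (a point): centre of the upward mouth of the coupler with the red sleeve, 94 mm above the bench; bore 40 mm, brass rim 48 mm diameter. A nozzle is home when its stop flange sits on the rim: its origin 34 mm below this point, on the axis (locked it rises 1 mm). With the sleeve forward a plug stops 22 mm short; a locked plug comes out only with the sleeve pulled back
- red_sleeve (a joint): red sleeve's travel, m: 0 forward (up), 0.014 fully back (down), spring 3-6 N. Tube 56 mm diameter from 4 to 34 mm below the mouth, then a foot flange 69 mm wide, its top face 34 mm below the mouth (at 0): push that down or grip the tube. Pulled fully back while empty it stays back at about 0.011; pressing a plug home (8-12 N) trips it and it springs to 0, locking the plug
- blue_mouth (a point): centre of the upward mouth of the coupler with the blue sleeve, 94 mm above the bench; bore 40 mm, brass rim 48 mm diameter. A nozzle is home when its stop flange sits on the rim: its origin 34 mm below this point, on the axis (locked it rises 1 mm). With the sleeve forward a plug stops 22 mm short; a locked plug comes out only with the sleeve pulled back
- blue_sleeve (a joint): blue sleeve's travel, m: 0 forward (up), 0.014 fully back (down), spring 3-6 N. Tube 56 mm diameter from 4 to 34 mm below the mouth, then a foot flange 69 mm wide, its top face 34 mm below the mouth (at 0): push that down or grip the tube. Pulled fully back while empty it stays back at about 0.011; pressing a plug home (8-12 N) trips it and it springs to 0, locking the plug
- yellow_mouth (a point): centre of the upward mouth of the coupler with the yellow sleeve, 94 mm above the bench; bore 40 mm, brass rim 48 mm diameter. A nozzle is home when its stop flange sits on the rim: its origin 34 mm below this point, on the axis (locked it rises 1 mm). With the sleeve forward a plug stops 22 mm short; a locked plug comes out only with the sleeve pulled back
- yellow_sleeve (a joint): yellow sleeve's travel, m: 0 forward (up), 0.014 fully back (down), spring 3-6 N. Tube 56 mm diameter from 4 to 34 mm below the mouth, then a foot flange 69 mm wide, its top face 34 mm below the mouth (at 0): push that down or grip the tube. Pulled fully back while empty it stays back at about 0.011; pressing a plug home (8-12 N) trips it and it springs to 0, locking the plug
- green_mouth (a point): centre of the upward mouth of the coupler with the green sleeve, 94 mm above the bench; bore 40 mm, brass rim 48 mm diameter. A nozzle is home when its stop flange sits on the rim: its origin 34 mm below this point, on the axis (locked it rises 1 mm). With the sleeve forward a plug stops 22 mm short; a locked plug comes out only with the sleeve pulled back
- green_sleeve (a joint): green sleeve's travel, m: 0 forward (up), 0.014 fully back (down), spring 3-6 N. Tube 56 mm diameter from 4 to 34 mm below the mouth, then a foot flange 69 mm wide, its top face 34 mm below the mouth (at 0): push that down or grip the tube. Pulled fully back while empty it stays back at about 0.011; pressing a plug home (8-12 N) trips it and it springs to 0, locking the plug
- wheel_hub (a point): point on the vertical axis of the air valve's red hand wheel, at the wheel's upper face, 90 mm above the bench; wheel 144 mm in diameter, 12 mm thick; the valve stands apart from the manifold
- wheel_knob (a point): point on the wheel's upright black crank knob, on the knob's axis, 60 mm from the wheel's axis and 30 mm above the wheel's upper face (120 mm above the bench); the knob is round, 22 mm diameter, from the wheel's face to 52 mm above it; it goes round with the wheel. The knob spins freely on its own pin, so it can be held fast while it is carried round.
- wheel (a joint): turn of the hand wheel in rad: 0 closed, grows counter-clockwise seen from above (opening), stop at 6.28 (fully open, one full turn); stays where it is left; light friction of about 1 to 2 N at the knob
- vase: clear glass vase 140 mm tall, 66 mm wide, upright, origin at the centre of its underside; leave it where it stands
- tumbler: amber glass tumbler, 75 mm tall, 68 mm wide, upright, origin at the centre of its underside; leave it where it stands
- bowl: green glass bowl, 50 mm tall, 110 mm wide, upright, origin at the centre of its underside; leave it where it stands
- manifold: fixed aluminium bar 430 x 66 x 30 mm on the bench, carrying the four couplers in a row along its y axis, 90 mm apart. Origin: centre of its underside. Seated nozzles stand up to 154 mm above the bench
Mind the look-alikes: they are no part of the job. Of the things that look like the part that bears wheel_hub, the largest one is meant.

How it is judged:
By the outcome, as a careful person would: the job done as asked, in the order asked, and still so for the second after the job is handed in, with the robot touching nothing.
Of red_nozzle, blue_nozzle, yellow_nozzle, green_nozzle only 3 to 4 are there at a start; the rules pass over those that are not, and their reading is None.
At some moment in a run one of red_nozzle, blue_nozzle, yellow_nozzle, green_nozzle may be knocked a few centimetres aside while the robot is not near it.
It also fails if it takes over 210 s, if anything falls off the work surface, if the arm or the gripper's body presses on something with over 40 N, if the wrist force passes 120 N, or if a joint passes its speed limit or range.

ROBOT

A 6-joint arm with a two-finger parallel gripper is mounted at the origin on the work surface. World frame = base frame: x ahead of the robot, y to its left, z up, the work surface at z = 0. Lengths are in m, angles in rad, forces in N, time in s.
With the tool pointing down it reaches from about 0.375 to 0.9 m from the base axis. Payload 3.1 kg.
Tool frame: the origin (TCP) lies at the very end of the fingers, on their centre line; the grasp point (between the pads) lies 19 mm behind it; z points along the fingers, y is the line along which they close (so a half turn about z gives the same grasp; the last joint's range is limited). The gripper opens to 87 mm and grips with 3 to 60 N. Pads are 19 mm wide; open, the fingers measure 117 mm over their backs; the gripper's body (75 mm by 190 mm) begins 51 mm behind the grasp point.
Start: joints at [-1.333, 0.527, 1.433, -0, 1.181, -0.178], TCP at [0.252, -0.572, 0.223] pointing down, gripper open.
Joint ranges: [-3.08, 3.08], [-0.75, 2.2], [0.22, 2.44], [-1.43, 4.57], [0, 2.65], [-2.85, 2.85]. Speed limits (rad/s): [2.79, 2.79, 3.14, 3.14, 3.14, 3.14].

INTERFACE

Orientations are given as a unit quaternion [x, y, z, w].
In Python, from rig import robot gives the robot as it stands. The module is installed in compiled form; this text tells all that it offers.
- The arm moves only by the tool servo_tool, never from a script. Its argument "rows" is one flat list of numbers, 5 for each row, row after row: the closure, from -1 (fully open) to 1 (shut), so that 0 is half open, then the shift along the tool's x, y, z in m, then the turn about the tool's z in degrees. A call has 1 to 5 rows; each row shifts and turns the commanded pose from where the row before left it, along the tool's axes as they then stand; what a row does not reach is not made up. A row lasts 1/12 s, in which the tool goes at most 41.7 mm and 7.16 degrees, less where a joint would pass 70% of its speed; a pose out of reach is approached as far as the arm can. A call with a gripper value outside its range is refused whole. The fingers move at their own pace and stop on an object; "newtons" is the grip in N (left out, the last holds). Time passes only in rows, so rows that do not move let the fingers close. It gives the time, the measured TCP pose, the force, the opening and the grip force at its end, in the units of the state.
- robot.get_obs(): the state, without advancing time (a new reading comes with each control period).
- robot.camera(name): name is "scene" or "top"; returns a dict with "pixels" (400x640x3 uint8, red, green, blue), "intrinsics" (3x3 intrinsics, pixels), "dist" ([k1, k2, p1, p2, k3] as OpenCV has them; the pictures are not rectified), "rvec" (rotation vector, rad) and "tvec" (3), from world to camera coordinates, as OpenCV has them. Camera axes: x right, y down, z forward; pixel columns grow to the right and rows downward; lengths in m; the calibration is good to about 2 mm. A picture is of the moment at which its call begins. There is no depth.
- robot.hand_in(): hands the job in; it is judged then, once.
Trained networks look in a picture, given as the dict that the camera call returned (one of the last four; its "shot" number tells which), for a name from the list of things; names that differ only in an ending like _2 or _b are one class to them, and where a whole thing is asked for, a point or a joint stands for the part that bears it (a point fixed in the world has none). Each returns a list of dicts, best first, with "score" (0 to 1); they miss things now and then, are a little off and sometimes report something else, mostly with a low value. They report only what shows in the picture. A call takes as long as a camera call. They do not tell look-alikes from the thing itself.
- robot.spot_in(picture, query): "at" ([x, y, z] in m, in world coordinates, good to about 4 mm: the middle of the surface that is visible of it).
- robot.outline_of(picture, query): "region" (400x640 bool, what is visible of it).
- robot.place_of(picture, query): "at" ([x, y, z] in m, in world coordinates, good to about 4 mm: a listed point, or the origin of a listed thing).
The state is a dict: "time": time; "q": joint angles; "joint_velocities": joint speeds; "joint_torque": joint torques, N m; "position": TCP position; "tool_rot": TCP orientation; "ft_force": force on the tool from outside, world axes, zero at the start; "moment": the same for the moment, N m; "grip_width": finger opening in m; "grip_force": force on a finger pad.
Only numpy, scipy, OpenCV 4.12 (cv2) and the standard library are available. Lean on these libraries where they do the work, as an engineer would, in place of code of your own. Each camera call takes 0.05 s, during which the arm holds its last target. There are 200 camera calls.

## Working session

There is one attempt and no reset: what is moved stays moved. The work goes in short steps, Python scripts to look and compute and a tool call to move; the robot and the scene stay as the last step left them, time stands still between calls to the robot, and variables do not carry over. Pictures are saved under pics/ and viewed, at most 14 in all, crops included, and the job is handed in when it is done.

Besides the shell and the picture viewer there is one more tool, called after ">>>" as name(argument=value, ...), one argument or row to a line, values as JSON. servo_tool: Moves the arm, as the interface text tells. Its arguments: {"type":"object","properties":{"rows":{"type":"array","items":{"type":"number"}},"newtons":{"type":"number"}},"required":["rows"]}

```bash
mkdir -p pics; cat > h.py <<'E'
from rig import robot
import numpy as np, cv2
def shot(n,save=None):
    p=robot.camera(n)
    if save: cv2.imwrite('pics/'+save,p['pixels'][:,:,::-1])
    return p
def proj(p,X):
    return cv2.projectPoints(np.array(X,float).reshape(-1,3),np.array(p['rvec']),np.array(p['tvec']),np.array(p['intrinsics']),np.array(p['dist']))[0][:,0]
def ray(p,uv,z):
    n=cv2.undistortPoints(np.array(uv,float).reshape(-1,1,2),np.array(p['intrinsics']),np.array(p['dist']))[:,0]
    R=cv2.Rodrigues(np.array(p['rvec']))[0];C=-R.T@np.array(p['tvec']).ravel()
    d=np.c_[n,np.ones(len(n))]@R
    return C+d*((z-C[2])/d[:,2])[:,None]
E
python3 - <<'E'
from h import *
np.set_printoptions(precision=3,suppress=True)
for c in ['scene','top']:
    p=shot(c,c+'0.png')
    for q in ['red_nozzle','blue_nozzle','yellow_nozzle','green_nozzle','red_mouth','blue_mouth','yellow_mouth','green_mouth','wheel_hub','wheel_knob','vase','tumbler','bowl','manifold']:
        print(c,q,[(np.round(d['at'],3).tolist(),round(d['score'],2),proj(p,d['at'])[0].round().tolist()) for d in robot.place_of(p,q)[:4]])
o=robot.get_obs();print(o['position'],o['tool_rot'],o['time'],o['grip_width'])
E
```

```text
scene red_nozzle [([0.449, 0.132, 0.0], 0.63, [345.0, 171.0])]
scene blue_nozzle [([0.446, 0.258, 0.001], 0.81, [377.0, 150.0]), ([0.636, -0.08, 0.09], 0.73, [329.0, 239.0]), ([0.591, 0.375, 0.0], 0.6, [438.0, 160.0])]
scene yellow_nozzle []
scene green_nozzle [([0.432, -0.076, -0.002], 0.85, [285.0, 205.0])]
scene red_mouth [([0.629, 0.014, 0.095], 0.57, [356.0, 216.0])]
scene blue_mouth [([0.629, 0.108, 0.097], 0.73, [384.0, 197.0])]
scene yellow_mouth [([0.632, 0.194, 0.095], 0.78, [409.0, 181.0])]
scene green_mouth [([0.635, -0.08, 0.093], 0.83, [329.0, 239.0])]
scene wheel_hub [([0.537, -0.275, 0.092], 0.75, [240.0, 255.0]), ([0.352, -0.443, 0.069], 0.72, [146.0, 244.0]), ([0.63, 0.193, 0.097], 0.52, [408.0, 180.0])]
scene wheel_knob [([0.324, -0.481, 0.09], 0.96, [125.0, 240.0]), ([0.493, -0.317, 0.121], 0.9, [214.0, 246.0]), ([0.498, -0.482, 0.094], 0.74, [156.0, 292.0])]
scene vase [([0.597, 0.375, -0.001], 0.91, [440.0, 162.0]), ([0.447, 0.261, 0.001], 0.39, [378.0, 149.0])]
scene tumbler [([0.408, -0.202, 0.002], 0.82, [242.0, 222.0]), ([0.596, 0.377, -0.003], 0.46, [440.0,
[... 667 characters left out ...]
([0.354, -0.444, 0.066], 0.61, [460.0, 254.0]), ([0.536, -0.275, 0.091], 0.58, [403.0, 192.0])]
top wheel_knob [([0.325, -0.473, 0.093], 0.97, [474.0, 264.0]), ([0.498, -0.484, 0.09], 0.73, [475.0, 205.0]), ([0.489, -0.314, 0.118], 0.67, [419.0, 208.0])]
top vase [([0.593, 0.378, 0.0], 0.89, [190.0, 178.0]), ([0.537, -0.276, 0.09], 0.62, [404.0, 192.0]), ([0.46, 0.413, -0.003], 0.5, [178.0, 221.0])]
top tumbler [([0.41, -0.207, -0.0], 0.77, [377.0, 235.0])]
top bowl [([0.463, 0.415, -0.003], 0.75, [178.0, 219.0]), ([0.633, 0.056, 0.002], 0.28, [293.0, 165.0])]
top manifold [([0.629, 0.057, 0.002], 0.58, [292.0, 166.0])]
[ 0.252 -0.572  0.223] [0.978 0.206 0.    0.   ] 1.5 0.08693127656651155
```

View pics/scene0.png

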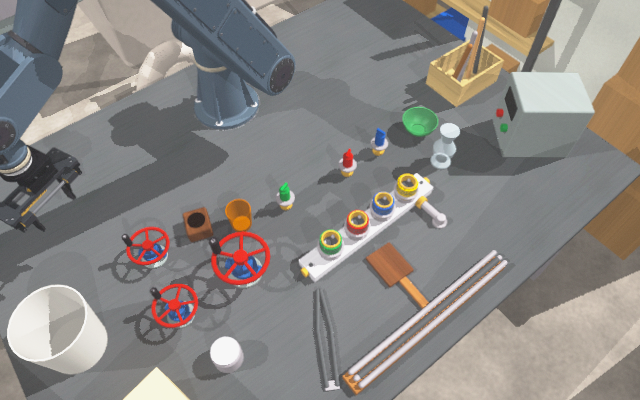

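View pics/top0.png

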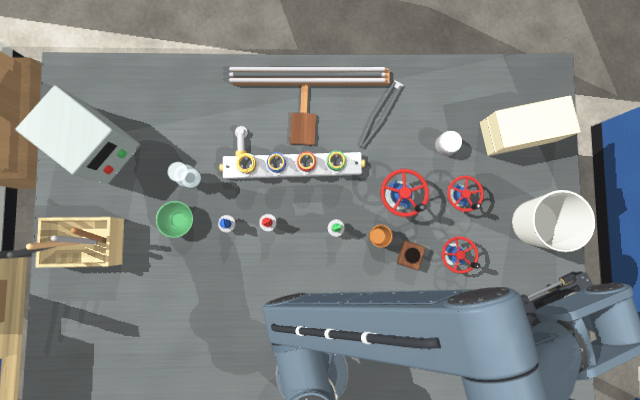

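Three wheels: large at scene (240,258), small ones at (148,246) and (175,306). The large one is at hub ≈(0.537,-0.275), so that is the one meant. There are three nozzles: green (286,195), red (347,163) and blue (379,142). No yellow one. Next, check the coupler row and the wheel in one overlaid crop.

```bash
python3 - <<'E'
from h import *
M={'y':(.6295,.1955),'b':(.630,.105),'r':(.632,.0145),'g':(.636,-.0755)}
t=np.linspace(0,2*np.pi,60)
out=[]
for c,(x0,y0,x1,y1) in [('scene',(190,165,450,285)),('top',(205,140,465,230))]:
    p=shot(c); k=3
    im=cv2.resize(p['pixels'][y0:y1,x0:x1,::-1],None,fx=k,fy=k,interpolation=cv2.INTER_CUBIC)
    def ring(cx,cy,z,r,col):
        uv=(proj(p,np.c_[cx+r*np.cos(t),cy+r*np.sin(t),0*t+z])-[x0,y0]+.5)*k
        cv2.polylines(im,[uv.round().astype(int)],True,col,1)
    for a in M.values():
        ring(*a,.094,.024,(255,0,255)); ring(*a,.060,.0345,(255,255,0))
    ring(.537,-.275,.09,.072,(255,0,255)); ring(.491,-.3155,.142,.011,(255,255,0))
    out.append(im)
cv2.imwrite('pics/c1.png',np.vstack(out)[:600])
E
```

```text
(no output)
```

View pics/c1.png

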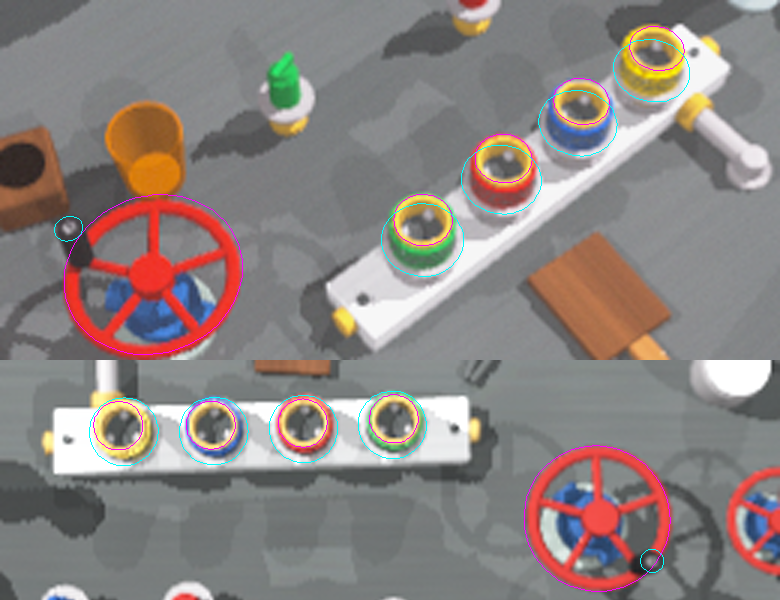

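The rings fit the rims, the sleeves are all forward, and the large wheel with its knob is confirmed. Turning the tool so it closes along world x, then moving over the green coupler.

>>> servo_tool(
  rows=[-1,0,0,0,-7,-1,0,0,0,-7,-1,0,0,0,-7,-1,0,0,0,-7,-1,0,0,0,-7],
  newtons=10,
)

```text
time: 2.02
position: [0.2525, -0.5717, 0.2225]
tool_rot: [0.87, 0.494, 0.0, -0.0]
ft_force: [-0.2, -0.5, 0.0]
grip_width: 0.0871
grip_force: 0.0
```

>>> servo_tool(
  rows=[-1,0,0,0,-7,-1,0,0,0,-7,-1,0,0,0,-7,-1,0,0,0,-7,-1,0,0,0,-3.2],
)

```text
time: 2.43
position: [0.2525, -0.5717, 0.2226]
tool_rot: [0.705, 0.709, -0.0, 0.0]
ft_force: [0.1, 0.8, -0.2]
grip_width: 0.087
grip_force: 0.0
```

>>> servo_tool(
  rows=[-1,0.031,0.024,0,0,-1,0.031,0.024,0,0,-1,0.031,0.024,0,0,-1,0.031,0.024,0,0,-1,0.031,0.024,0,0],
)

```text
time: 2.85
position: [0.3732, -0.4153, 0.2227]
tool_rot: [0.707, 0.707, 0.0, 0.0]
ft_force: [0.7, -1.1, 0.1]
grip_width: 0.087
grip_force: 0.0
```

>>> servo_tool(
  rows=[-1,0.031,0.024,0,0,-1,0.031,0.024,0,0,-1,0.031,0.024,0,0,-1,0.031,0.024,0,0,-1,0.031,0.024,0,0],
)

```text
time: 3.27
position: [0.4933, -0.26, 0.2228]
tool_rot: [0.707, 0.707, 0.0, 0.0]
ft_force: [-0.2, -0.1, -0.0]
grip_width: 0.087
grip_force: 0.0
```

>>> servo_tool(
  rows=[-0.4,0.031,0.024,0,0,-0.4,0.031,0.024,0,0,-0.4,0.031,0.024,0,0,-0.4,0.031,0.024,0,0,-0.4,0.031,0.024,0,0],
)

```text
time: 3.68
position: [0.6133, -0.1048, 0.2227]
tool_rot: [0.707, 0.707, 0.0, 0.0]
ft_force: [0.4, -1.3, 0.3]
grip_width: 0.0642
grip_force: 0.0
```

>>> servo_tool(
  rows=[-0.4,0.031,0.024,0,0,-0.4,0,0,0,0,-0.4,0,0,0,0],
)

```text
time: 3.93
position: [0.6371, -0.0735, 0.2223]
tool_rot: [0.705, 0.709, -0.0, 0.0]
ft_force: [-0.0, -0.5, -0.6]
grip_width: 0.0609
grip_force: 0.0
```

>>> servo_tool(
  rows=[-0.4,-0.002,-0.001,0.04,0,-0.4,0,0,0.04,0,-0.4,0,0,0.035,0,-0.4,0,0,0.02,0,-0.4,0,0,0.015,0],
)

```text
time: 4.35
position: [0.6343, -0.079, 0.0709]
tool_rot: [0.708, 0.707, -0.0, -0.0]
ft_force: [2.1, -0.5, 0.8]
grip_width: 0.0611
grip_force: 0.0
```

>>> servo_tool(
  rows=[-0.4,0,0,0.008,0,-0.4,0,0,0.004,0,-0.4,0,0,0.004,0,-0.4,0,0,0.004,0,-0.4,0,0,0.003,0],
)

```text
time: 4.77
position: [0.6356, -0.078, 0.0501]
tool_rot: [0.707, 0.707, 0.0, 0.001]
ft_force: [-0.2, 0.3, 0.0]
grip_width: 0.0612
grip_force: 0.0
```

>>> servo_tool(
  rows=[-0.4,0,0,0.002,0,-0.4,0,0,0.001,0,-0.4,0,0,0,0],
)

```text
time: 5.02
position: [0.6356, -0.0779, 0.0475]
tool_rot: [0.707, 0.707, 0.0, 0.001]
ft_force: [-1.7, -1.8, 5.2]
grip_width: 0.0611
grip_force: 2.5
```

```bash
python3 - <<'E'
from h import *
p=shot('scene');a=cv2.resize(p['pixels'][150:300,270:470,::-1],None,fx=4,fy=4,interpolation=cv2.INTER_CUBIC)
cv2.imwrite('pics/c2.png',a)
o=robot.get_obs();print(o['ft_force'],o['moment'])
E
```

```text
[-1.18364211 -0.52948077  4.74997311] [-0.20025614  0.17801208 -0.02100277]
```

View pics/c2.png

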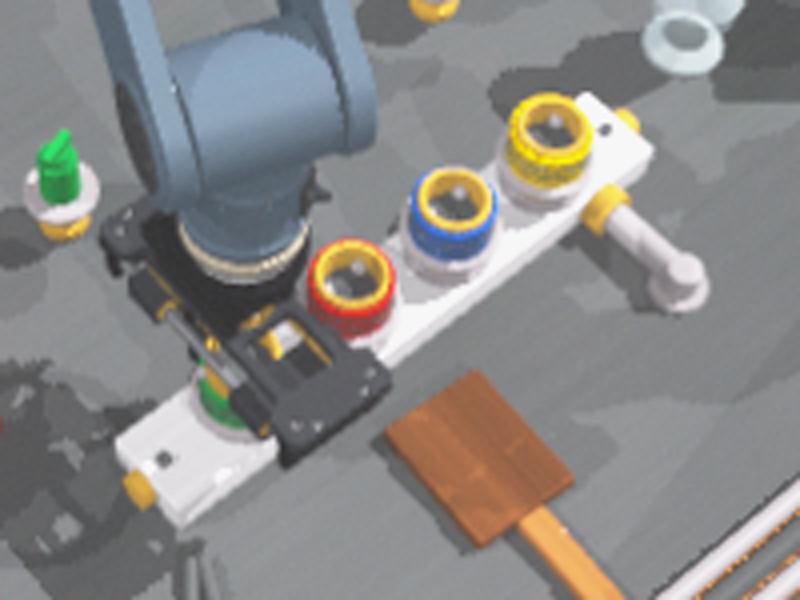

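The fingers straddle the green sleeve. Keep pushing in small steps.

>>> servo_tool(
  rows=[-0.4,0,0,0.002,0,-0.4,0,0,0,0],
)

```text
time: 5.23
position: [0.6356, -0.0779, 0.0464]
tool_rot: [0.707, 0.707, 0.0, 0.001]
ft_force: [-2.4, -1.2, 9.9]
grip_width: 0.0609
grip_force: 5.4
```

>>> servo_tool(
  rows=[-0.4,0,0,0.002,0,-0.4,0,0,0,0],
)

```text
time: 5.4
position: [0.6357, -0.0779, 0.0462]
tool_rot: [0.707, 0.707, 0.0, 0.001]
ft_force: [-5.5, 0.0, 20.4]
grip_width: 0.061
grip_force: 10.1
```

>>> servo_tool(
  rows=[-0.4,0,0,0.002,0,-0.4,0,0,0,0],
)

```text
time: 5.57
position: [0.6357, -0.0779, 0.0461]
tool_rot: [0.707, 0.708, 0.0, 0.001]
ft_force: [-7.7, -0.5, 30.0]
grip_width: 0.0607
grip_force: 14.9
```

Bottomed at 0.046, so the sleeve is fully back. Lift and go to red.

>>> servo_tool(
  rows=[-0.4,0,0,-0.01,0,-0.4,0,0,-0.03,0,-0.4,0,0,-0.03,0,-0.4,0.03,-0.002,0,0,-0.4,0.03,-0.002,0,0],
)

```text
time: 5.98
position: [0.6336, -0.0186, 0.1131]
tool_rot: [0.708, 0.706, 0.002, 0.003]
ft_force: [-0.9, 0.5, -0.9]
grip_width: 0.0611
grip_force: 0.0
```

>>> servo_tool(
  rows=[-0.4,0.032,0,0,0,-0.4,0,0,0,0,-0.4,0,0,0,0],
)

```text
time: 6.23
position: [0.6309, 0.0166, 0.1104]
tool_rot: [0.706, 0.708, 0.0, -0.0]
ft_force: [0.5, -0.6, -0.7]
grip_width: 0.0607
grip_force: 0.0
```

```bash
python3 - <<'E'
from h import *
p=shot('scene');a=cv2.resize(p['pixels'][180:270,300:400,::-1],None,fx=6,fy=6,interpolation=cv2.INTER_CUBIC)
cv2.imwrite('pics/c3.png',a)
print(robot.get_obs()['position'])
E
```

```text
[0.63121526 0.01523354 0.11038407]
```

View pics/c3.png

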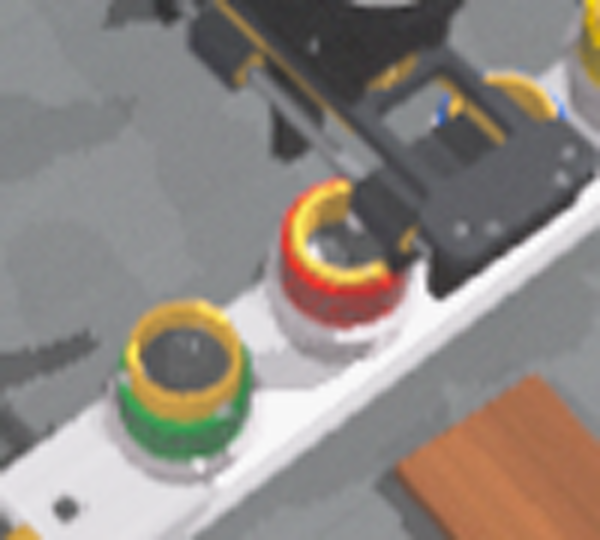

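The green sleeve is clearly back, with more brass showing at (185,350). Now red, then blue.

>>> servo_tool(
  rows=[-0.4,-0.001,0.001,0.02,0,-0.4,0,0,0.02,0,-0.4,0,0,0.013,0,-0.4,0,0,0.006,0,-0.4,0,0,0.005,0],
)

```text
time: 6.7
position: [0.6319, 0.0123, 0.0461]
tool_rot: [0.707, 0.707, -0.001, -0.0]
ft_force: [-4.6, -1.5, 31.3]
grip_width: 0.061
grip_force: 17.9
```

>>> servo_tool(
  rows=[-0.4,0,0,0.003,0,-0.4,0,0,0,0,-0.4,0,0,0,0],
)

```text
time: 6.95
position: [0.6319, 0.0123, 0.0463]
tool_rot: [0.707, 0.707, -0.001, 0.0]
ft_force: [-5.4, -0.9, 14.2]
grip_width: 0.0609
grip_force: 7.6
```

>>> servo_tool(
  rows=[-0.4,0,0,-0.01,0,-0.4,0,0,-0.03,0,-0.4,0,0,-0.027,0,-0.4,0.03,-0.001,0,0,-0.4,0.03,-0.001,0,0],
)

```text
time: 7.37
position: [0.6328, 0.0721, 0.1136]
tool_rot: [0.708, 0.706, 0.002, 0.002]
ft_force: [0.8, 0.7, -0.7]
grip_width: 0.0608
grip_force: 0.0
```

>>> servo_tool(
  rows=[-0.4,0.03,0,0,0,-0.4,0,0,0,0,-0.4,0,0,0,0],
)

```text
time: 7.62
position: [0.6302, 0.1048, 0.111]
tool_rot: [0.706, 0.708, 0.0, 0.0]
ft_force: [-0.6, -1.0, -0.3]
grip_width: 0.0608
grip_force: 0.0
```

>>> servo_tool(
  rows=[-0.4,0,0,0.02,0,-0.4,0,0,0.02,0,-0.4,0,0,0.013,0,-0.4,0,0,0.006,0,-0.4,0,0,0.005,0],
)

```text
time: 8.03
position: [0.6299, 0.1022, 0.0462]
tool_rot: [0.707, 0.707, -0.001, -0.0]
ft_force: [-3.1, -1.5, 22.2]
grip_width: 0.0608
grip_force: 12.8
```

>>> servo_tool(
  rows=[-0.4,0,0,0.003,0,-0.4,0,0,0,0,-0.4,0,0,0,0],
)

```text
time: 8.28
position: [0.63, 0.1022, 0.0463]
tool_rot: [0.707, 0.707, -0.001, 0.0]
ft_force: [-4.8, -2.8, 13.1]
grip_width: 0.0611
grip_force: 6.8
```

>>> servo_tool(
  rows=[-0.4,0,0,-0.01,0,-0.4,0,0,-0.035,0,-0.4,0,0,-0.04,0,-1,0,-0.03,0,0,-1,0,-0.03,0,0],
)

```text
time: 8.7
position: [0.5742, 0.1029, 0.1322]
tool_rot: [0.707, 0.707, 0.004, 0.004]
ft_force: [-0.6, 0.1, -0.5]
grip_width: 0.0681
grip_force: 0.0
```

```bash
cat > noz.py <<'E'
from h import *
import sys
# refine a nozzle's (x,y): fit silhouette of flange+grip model outlines to the network's region via IoU in both cameras
t=np.linspace(0,2*np.pi,40)
def sil(p,x,y,z):
    m=np.zeros((400*4,640*4),np.uint8)
    for r,a,b in [(.018,0,.034),(.026,.034,.040),(.014,.040,.078)]:
        pts=np.vstack([np.c_[x+r*np.cos(t),y+r*np.sin(t),0*t+z+h] for h in (a,b)])
        cv2.fillConvexPoly(m,cv2.convexHull(((proj(p,pts)+.5)*4).round().astype(np.int32)),255)
    return cv2.resize(m,(640,400),interpolation=cv2.INTER_AREA)/255.
def fit(q,z=0):
    cams=[]
    for c in ('scene','top'):
        p=shot(c); P=robot.place_of(p,q); R=robot.outline_of(p,q)
        if P: print(q,c,np.round(P[0]['at'],3),round(P[0]['score'],2))
        if P and R: cams.append((p,R[0]['region'],P[0]['at']))
    from scipy.optimize import minimize
    res=[]
    for p,reg,a in cams:
        ys,xs=np.nonzero(reg); c=np.array([xs.mean(),ys.mean()])
        def f(v):
            m=sil(p,v[0],v[1],z);return -np.minimum(m,reg).sum()/np.maximum(m,reg).sum()
        r=minimize(f,a[:2],method='Nelder-Mead',options=dict(initial_simplex=np.array([a[:2]]*3)+[[0,0],[.006,0],[0,.006]],xatol=3e-4,fatol=1e-4))
        print('  fit',np.round(r.x,4),round(-r.fun,2)); res.append(r.x)
    if res: print('  mean',np.round(np.mean(res,0),4))
for q in sys.argv[1:]: fit(q)
E
python3 noz.py blue_nozzle red_nozzle green_nozzle; python3 -c "
from h import *
p=shot('scene');print([(d['at'],d['score']) for d in robot.place_of(p,'yellow_nozzle')])
print(robot.get_obs()['position'])"
```

```text
blue_nozzle top [ 0.536 -0.274  0.087] 0.54
  fit [ 0.5355 -0.2742] 0.0
  mean [ 0.5355 -0.2742]
red_nozzle scene [ 0.451  0.134 -0.002] 0.54
  fit [0.4533 0.1328] 0.82
  mean [0.4533 0.1328]
green_nozzle scene [ 0.433 -0.076 -0.002] 0.71
green_nozzle top [ 0.438 -0.08  -0.002] 0.58
  fit [ 0.4367 -0.0743] 0.9
  fit [ 0.4332 -0.0755] 0.94
  mean [ 0.4349 -0.0749]
[]
[0.57018008 0.10342881 0.12852841]
```

Green is well measured at (0.435,-0.075). Taking it first.

>>> servo_tool(
  rows=[-1,-0.03,-0.0225,0,0,-1,-0.03,-0.0225,0,0,-1,-0.03,-0.0225,0,0,-1,-0.03,-0.0225,0,0,-1,-0.03,-0.0225,0,0],
)

```text
time: 10.12
position: [0.4568, -0.0476, 0.1288]
tool_rot: [0.707, 0.708, 0.0, 0.0]
ft_force: [-0.1, 0.3, 0.2]
grip_width: 0.0868
grip_force: 0.0
```

>>> servo_tool(
  rows=[-1,-0.029,-0.0225,0,0,-1,0,0,0,0,-1,0,0,0,0],
)

```text
time: 10.37
position: [0.4346, -0.077, 0.1288]
tool_rot: [0.709, 0.706, 0.0, -0.0]
ft_force: [1.4, -0.2, 0.3]
grip_width: 0.0871
grip_force: 0.0
```

```bash
python3 noz.py green_nozzle blue_nozzle; python3 -c "
from h import *
p=shot('scene','g1.png');print(robot.get_obs()['position'])"
```

```text
green_nozzle scene [ 0.432 -0.078  0.001] 0.64
green_nozzle top [ 0.46   0.411 -0.004] 0.45
  fit [ 0.4382 -0.0752] 0.82
  mean [ 0.4382 -0.0752]
blue_nozzle scene [0.45  0.264 0.   ] 0.84
blue_nozzle top [ 0.45   0.255 -0.001] 0.52
  fit [0.45   0.2601] 0.89
  fit [0.4477 0.2556] 0.94
  mean [0.4488 0.2578]
[ 0.43533862 -0.07540092  0.12851653]
```

>>> servo_tool(
  rows=[-1,0,0,0.035,0,-1,0,0,0.03,0,-1,0,0,0.015,0,-1,0,0,0.006,0,-1,0,0,0,0],
  newtons=30,
)

```text
time: 11.43
position: [0.4345, -0.0754, 0.0414]
tool_rot: [0.707, 0.707, -0.001, -0.001]
ft_force: [0.1, 0.1, 0.9]
grip_width: 0.0871
grip_force: 0.0
```

>>> servo_tool(
  rows=[1,0,0,0,0,1,0,0,0,0,1,0,0,0,0,1,0,0,0,0,1,0,0,0,0],
)

```text
time: 11.85
position: [0.4357, -0.0758, 0.0433]
tool_rot: [0.707, 0.707, 0.0, 0.001]
ft_force: [0.1, -0.2, 0.1]
grip_width: 0.0615
grip_force: 0.0
```

>>> servo_tool(
  rows=[1,0,0,0,0,1,0,0,0,0,1,0,0,-0.03,0,1,0,0,-0.04,0,1,0,0,-0.04,0],
)

```text
time: 12.27
position: [0.4341, -0.0752, 0.1529]
tool_rot: [0.707, 0.707, -0.001, -0.002]
ft_force: [1.3, -0.4, 0.3]
grip_width: 0.0283
grip_force: 0.0
```

>>> servo_tool(
  rows=[1,0,0.03,-0.02,0,1,0,0.035,0,0,1,0,0,0,0,1,0,0,0,0],
)

```text
time: 12.6
position: [0.502, -0.0759, 0.1731]
tool_rot: [0.707, 0.708, 0.001, 0.001]
ft_force: [-1.0, 0.1, 0.2]
grip_width: 0.0038
grip_force: 0.0
```

```bash
python3 - <<'E'
from h import *
p0=robot.get_obs()['position'];print(p0)
import noz
noz.fit('green_nozzle',p0[2]-.041)
E
```

```text
[ 0.50196087 -0.07587024  0.17313491]
green_nozzle scene [ 0.433 -0.072  0.   ] 0.54
  fit [ 0.5109 -0.1159] 0.78
  mean [ 0.5109 -0.1159]
```

The fingers had not finished closing when I lifted, so I missed the nozzle. Open, re-measure, repeat.

>>> servo_tool(
  rows=[-0.5,0,-0.033,0,0,-0.5,0,-0.033,0,0,-0.5,0,0,0,0,-0.5,0,0,0,0,-0.5,0,0,0,0],
)

```text
time: 13.32
position: [0.4347, -0.076, 0.1728]
tool_rot: [0.707, 0.707, 0.0, 0.001]
ft_force: [-0.2, -0.3, -0.3]
grip_width: 0.0257
grip_force: 0.0
```

>>> servo_tool(
  rows=[-0.5,0,0,0,0,-0.5,0,0,0,0,-0.5,0,0,0,0,-0.5,0,0,0,0,-0.5,0,0,0,0],
)

```text
time: 13.73
position: [0.4346, -0.0756, 0.1725]
tool_rot: [0.707, 0.707, 0.0, 0.0]
ft_force: [-0.3, -0.3, -0.2]
grip_width: 0.059
grip_force: 0.0
```

```bash
python3 noz.py green_nozzle; python3 -c "
from h import *
o=robot.get_obs();print(o['position'],o['grip_width'])"
```

```text
green_nozzle scene [ 0.43  -0.077 -0.   ] 0.66
green_nozzle top [ 0.491 -0.313  0.118] 0.18
  fit [ 0.4355 -0.0733] 0.85
  mean [ 0.4355 -0.0733]
[ 0.43428511 -0.07561664  0.17254655] 0.06462254549211104
```

>>> servo_tool(
  rows=[-0.5,0.001,0,0.04,0,-0.5,0,0,0.04,0,-0.5,0,0,0.03,0,-0.5,0,0,0.015,0,-0.5,0,0,0.005,0],
)

```text
time: 14.45
position: [0.4328, -0.0741, 0.0402]
tool_rot: [0.707, 0.707, -0.001, -0.002]
ft_force: [-0.2, 0.4, 0.2]
grip_width: 0.0653
grip_force: 0.0
```

>>> servo_tool(
  rows=[1,0,0,0,0,1,0,0,0,0,1,0,0,0,0,1,0,0,0,0,1,0,0,0,0],
)

```text
time: 14.87
position: [0.435, -0.0749, 0.0436]
tool_rot: [0.707, 0.707, 0.0, 0.001]
ft_force: [0.4, 1.0, -0.0]
grip_width: 0.0396
grip_force: 0.0
```

>>> servo_tool(
  rows=[1,0,0,0,0,1,0,0,0,0,1,0,0,0,0,1,0,0,0,0,1,0,0,0,0],
)

```text
time: 15.28
position: [0.435, -0.0749, 0.0431]
tool_rot: [0.707, 0.707, 0.0, 0.001]
ft_force: [0.0, -0.1, 6.9]
grip_width: 0.0269
grip_force: 30.0
```

>>> servo_tool(
  rows=[1,0,0,-0.03,0,1,0,0,-0.04,0,1,0,0,-0.04,0,1,0,0,-0.02,0,1,0,0,0,0],
)

```text
time: 15.7
position: [0.4365, -0.0755, 0.1762]
tool_rot: [0.707, 0.707, 0.002, 0.004]
ft_force: [-0.1, -0.2, -4.5]
grip_width: 0.0278
grip_force: 29.9
```

>>> servo_tool(
  rows=[1,0,0.04,0,0,1,0,0.04,0,0,1,0,0.03,0,0,1,0,0,0,0,1,0,0,0,0],
)

```text
time: 16.12
position: [0.5442, -0.0743, 0.1701]
tool_rot: [0.707, 0.708, -0.001, -0.002]
ft_force: [-0.6, 0.2, -3.4]
grip_width: 0.0273
grip_force: 29.9
```

```bash
python3 - <<'E'
from h import *
p0=robot.get_obs()['position'];print(p0)
import noz
noz.fit('green_nozzle',p0[2]-.042)
E
```

```text
[ 0.5442213  -0.07426303  0.17014485]
green_nozzle scene [ 0.537 -0.277  0.095] 0.69
  fit [ 0.5367 -0.2773] 0.0
  mean [ 0.5367 -0.2773]
```

>>> servo_tool(
  rows=[1,-0.001,0.04,0,0,1,0,0.04,0,0,1,0,0.012,0.01,0,1,0,0,0,0,1,0,0,0,0],
)

```text
time: 16.83
position: [0.6355, -0.0754, 0.1616]
tool_rot: [0.707, 0.707, -0.001, -0.001]
ft_force: [-1.2, 1.0, -3.2]
grip_width: 0.0274
grip_force: 29.9
```

```bash
python3 - <<'E'
from h import *
o=robot.get_obs();x,y,z=o['position'];print(x,y,z,o['grip_width'])
t=np.linspace(0,2*np.pi,60);out=[]
for c,(x0,y0,x1,y1) in [('scene',(270,170,400,270)),('top',(270,120,400,220))]:
    p=shot(c);k=4
    im=cv2.resize(p['pixels'][y0:y1,x0:x1,::-1],None,fx=k,fy=k,interpolation=cv2.INTER_CUBIC)
    for cx,cy,zz,r in [(x,y,z-.042,.018),(x,y,z-.002,.026),(.636,-.0755,.094,.024),(.6315,.0145,.094,.024)]:
        uv=(proj(p,np.c_[cx+r*np.cos(t),cy+r*np.sin(t),0*t+zz])-[x0,y0]+.5)*k
        cv2.polylines(im,[uv.round().astype(int)],True,(255,0,255),1)
    out.append(im)
cv2.imwrite('pics/c4.png',cv2.resize(np.hstack(out),None,fx=.76,fy=.76))
E
```

```text
0.6354716429282644 -0.07537194999190108 0.16162239613163393 0.02738914791169948
```

View pics/c4.png

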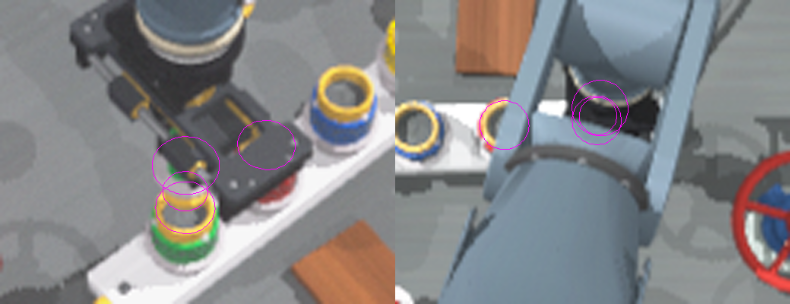

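The plug at scene crop (185,190) hangs right above the bore (185,215). Lowering.

>>> servo_tool(
  rows=[1,0,0,0.015,0,1,0,0,0.01,0,1,0,0,0.006,0,1,0,0,0.005,0,1,0,0,0.005,0],
)

```text
time: 17.35
position: [0.6356, -0.0755, 0.1219]
tool_rot: [0.707, 0.707, -0.0, -0.0]
ft_force: [-2.3, 0.2, 4.3]
grip_width: 0.0273
grip_force: 29.9
```

>>> servo_tool(
  rows=[1,0,0,0.005,0,1,0,0,0.003,0,1,0,0,0,0],
)

```text
time: 17.6
position: [0.6358, -0.0758, 0.1134]
tool_rot: [0.707, 0.707, -0.0, -0.0]
ft_force: [-2.0, -0.5, 0.3]
grip_width: 0.0275
grip_force: 29.9
```

Plug is inside the bore with no side load. Press home.

>>> servo_tool(
  rows=[1,0,0,0.004,0,1,0,0,0.003,0,1,0,0,0.002,0,1,0,0,0.002,0,1,0,0,0,0],
)

```text
time: 18.02
position: [0.6367, -0.0757, 0.1029]
tool_rot: [0.707, 0.707, 0.0, 0.0]
ft_force: [-2.3, 0.5, 4.3]
grip_width: 0.0272
grip_force: 29.9
```

>>> servo_tool(
  rows=[1,0,0,0.001,0,1,0,0,0.001,0,1,0,0,0,0],
)

```text
time: 18.27
position: [0.6369, -0.0757, 0.1026]
tool_rot: [0.707, 0.707, 0.0, 0.001]
ft_force: [-4.3, -0.9, 11.5]
grip_width: 0.0274
grip_force: 29.9
```

>>> servo_tool(
  rows=[1,0,0,0.002,0,1,0,0,0,0],
)

```text
time: 18.43
position: [0.637, -0.0757, 0.1023]
tool_rot: [0.707, 0.707, 0.0, 0.001]
ft_force: [-7.4, 0.3, 19.6]
grip_width: 0.0275
grip_force: 29.9
```

>>> servo_tool(
  rows=[1,0,0,0.001,0,1,0,0,0,0],
)

```text
time: 18.6
position: [0.637, -0.0757, 0.1022]
tool_rot: [0.707, 0.707, 0.0, 0.001]
ft_force: [-8.3, 1.5, 24.8]
grip_width: 0.0275
grip_force: 29.9
```

```bash
python3 - <<'E'
from h import *
p=shot('scene');a=cv2.resize(p['pixels'][170:270,290:450,::-1],None,fx=4,fy=4,interpolation=cv2.INTER_CUBIC)
cv2.imwrite('pics/c5.png',a)
E
```

```text
(no output)
```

View pics/c5.png

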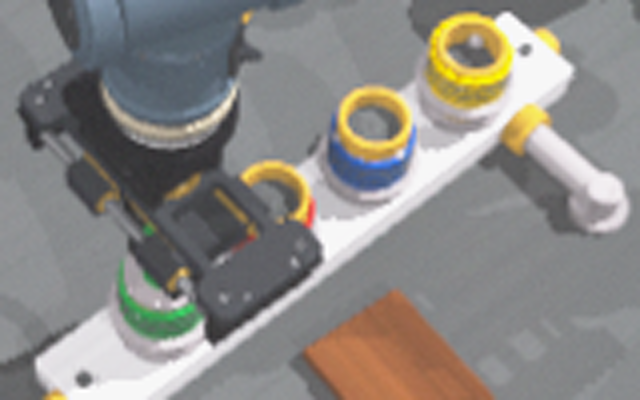

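The green sleeve sits up against the white flange (165,300), so it looks locked. A small tug will test it, then release.

>>> servo_tool(
  rows=[1,0,0,-0.004,0,1,0,0,-0.002,0,1,0,0,0,0],
)

```text
time: 18.9
position: [0.6372, -0.0756, 0.1039]
tool_rot: [0.707, 0.707, 0.001, 0.001]
ft_force: [-0.1, -0.8, 2.8]
grip_width: 0.0274
grip_force: 29.9
```

>>> servo_tool(
  rows=[-0.5,0,0,0.002,0,-0.5,0,0,0,0,-0.5,0,0,0,0,-0.5,0,0,0,0,-0.5,0,0,0,0],
)

```text
time: 19.32
position: [0.6366, -0.0755, 0.1014]
tool_rot: [0.707, 0.707, 0.0, 0.0]
ft_force: [-0.2, -0.4, 0.6]
grip_width: 0.0529
grip_force: 0.2
```

>>> servo_tool(
  rows=[-0.5,0,0,0,0,-0.5,0,0,0,0,-0.5,0,0,-0.03,0,-0.5,0,0,-0.04,0,-0.5,0,0,-0.02,0],
)

```text
time: 19.73
position: [0.6377, -0.0759, 0.1946]
tool_rot: [0.707, 0.707, 0.001, 0.002]
ft_force: [1.7, -0.7, 1.2]
grip_width: 0.0652
grip_force: 0.0
```

>>> servo_tool(
  rows=[-0.5,0.03,-0.025,0,0,-0.5,0.03,-0.025,0,0,-0.5,0.03,-0.025,0,0,-0.5,0.03,-0.025,0,0,-0.5,0,0,0,0],
)

```text
time: 20.15
position: [0.5286, 0.0495, 0.1906]
tool_rot: [0.706, 0.709, -0.002, -0.005]
ft_force: [-1.1, -0.2, -0.2]
grip_width: 0.0651
grip_force: 0.0
```

```bash
python3 noz.py red_nozzle blue_nozzle; python3 - <<'E'
from h import *
print(robot.get_obs()['position'])
p=shot('scene');a=cv2.resize(p['pixels'][110:270,270:470,::-1],None,fx=4,fy=3.7,interpolation=cv2.INTER_CUBIC)
cv2.imwrite('pics/c6.png',a)
E
```

```text
blue_nozzle scene [0.45  0.258 0.   ] 0.71
blue_nozzle top [0.451 0.259 0.   ] 0.55
  fit [0.4496 0.2607] 0.73
  fit [0.4472 0.2556] 0.84
  mean [0.4484 0.2582]
[0.53650694 0.04388119 0.19138117]
```

View pics/c6.png

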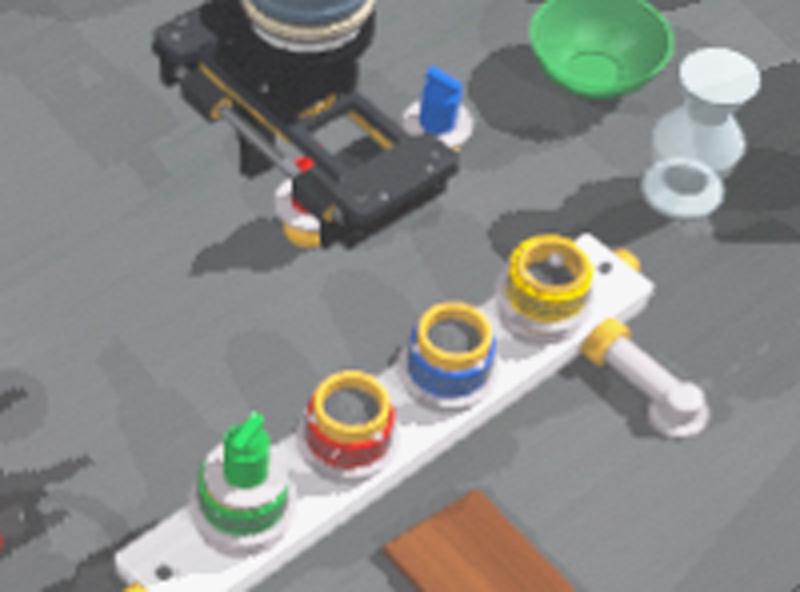

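Green is locked and the red and blue sleeves are back. Now the blue nozzle.

>>> servo_tool(
  rows=[-0.5,0.0355,-0.0146,0,0,-0.5,0.0355,-0.0146,0,0,-0.5,0.0355,-0.0146,0,0,-0.5,0.0355,-0.0146,0,0,-0.5,0.0355,-0.0146,0,0],
)

```text
time: 21.22
position: [0.4624, 0.2231, 0.1916]
tool_rot: [0.707, 0.707, 0.0, 0.0]
ft_force: [1.1, 0.3, 0.3]
grip_width: 0.0655
grip_force: 0.0
```

>>> servo_tool(
  rows=[-0.5,0.0355,-0.0146,0,0,-0.5,0,0,0.03,0,-0.5,0,0,0.02,0,-0.5,0,0,0,0,-0.5,0,0,0,0],
)

```text
time: 21.63
position: [0.4479, 0.2573, 0.1409]
tool_rot: [0.707, 0.707, -0.001, -0.001]
ft_force: [0.2, -0.1, -1.0]
grip_width: 0.0651
grip_force: 0.0
```

```bash
python3 noz.py blue_nozzle red_nozzle; python3 - <<'E'
from h import *
print(robot.get_obs()['position'])
E
```

```text
blue_nozzle scene [0.449 0.261 0.002] 0.84
blue_nozzle top [0.451 0.255 0.001] 0.71
  fit [0.4512 0.2583] 0.92
  fit [0.4481 0.2526] 0.64
  mean [0.4497 0.2555]
red_nozzle scene [ 0.45   0.133 -0.   ] 0.77
red_nozzle top [0.451 0.132 0.001] 0.76
  fit [0.4527 0.1341] 0.93
  fit [0.4505 0.132 ] 0.93
  mean [0.4516 0.1331]
[0.44865137 0.25729516 0.14175033]
```

>>> servo_tool(
  rows=[-0.5,0,0.001,0.04,0,-0.5,0,0,0.035,0,-0.5,0,0,0.018,0,-0.5,0,0,0.006,0,-0.5,0,0,0,0],
)

```text
time: 22.65
position: [0.4486, 0.257, 0.0411]
tool_rot: [0.707, 0.707, -0.002, -0.001]
ft_force: [-0.1, 0.1, 0.7]
grip_width: 0.0655
grip_force: 0.0
```

>>> servo_tool(
  rows=[1,0,0,0,0,1,0,0,0,0,1,0,0,0,0,1,0,0,0,0,1,0,0,0,0],
)

```text
time: 23.07
position: [0.4501, 0.2576, 0.0435]
tool_rot: [0.707, 0.707, 0.001, 0.0]
ft_force: [-0.0, 0.4, 0.4]
grip_width: 0.0395
grip_force: 0.0
```

>>> servo_tool(
  rows=[1,0,0,0,0,1,0,0,0,0,1,0,0,0,0,1,0,0,0,0,1,0,0,0,0],
)

```text
time: 23.48
position: [0.45, 0.2575, 0.0429]
tool_rot: [0.707, 0.707, 0.0, 0.0]
ft_force: [0.5, 0.0, 5.2]
grip_width: 0.0274
grip_force: 30.0
```

>>> servo_tool(
  rows=[1,0,0,-0.03,0,1,0,0,-0.04,0,1,0,0,-0.04,0,1,0,0,-0.02,0,1,0,0,0,0],
)

```text
time: 23.9
position: [0.452, 0.2584, 0.1765]
tool_rot: [0.707, 0.707, 0.004, 0.002]
ft_force: [0.6, -0.5, -2.8]
grip_width: 0.0273
grip_force: 30.0
```

>>> servo_tool(
  rows=[1,-0.0254,0.03,0,0,1,-0.0254,0.03,0,0,1,-0.0254,0.03,0,0,1,-0.0254,0.03,0,0,1,-0.0254,0.03,0,0],
)

```text
time: 24.32
position: [0.5987, 0.1291, 0.1695]
tool_rot: [0.707, 0.707, -0.002, -0.002]
ft_force: [0.2, 0.9, -3.6]
grip_width: 0.0274
grip_force: 30.0
```

>>> servo_tool(
  rows=[1,-0.0254,0.03,0,0,1,0,0,0.012,0,1,0,0,0,0,1,0,0,0,0],
)

```text
time: 24.65
position: [0.6267, 0.1047, 0.1567]
tool_rot: [0.707, 0.707, -0.003, -0.003]
ft_force: [-0.1, -0.5, -3.1]
grip_width: 0.027
grip_force: 30.0
```

```bash
cat > hang.py <<'E'
from h import *
import sys
cx0,cy0=float(sys.argv[1]),float(sys.argv[2])
o=robot.get_obs();x,y,z=o['position'];print(x,y,z,o['grip_width'])
t=np.linspace(0,2*np.pi,60);p=shot('scene');k=5
u,v=proj(p,(cx0,cy0,.11))[0].astype(int);x0,y0=u-60,v-50
im=cv2.resize(p['pixels'][y0:y0+90,x0:x0+120,::-1],None,fx=k,fy=k,interpolation=cv2.INTER_CUBIC)
for cx,cy,zz,r in [(x,y,z-.043,.018),(x,y,z-.003,.026),(cx0,cy0,.094,.024)]:
    uv=(proj(p,np.c_[cx+r*np.cos(t),cy+r*np.sin(t),0*t+zz])-[x0,y0]+.5)*k
    cv2.polylines(im,[uv.round().astype(int)],True,(255,0,255),1)
cv2.imwrite('pics/'+sys.argv[3],im)
E
python3 hang.py .630 .105 c7.png
```

```text
0.6267292995231545 0.10468699523028935 0.15674593921997723 0.02702497582388895
```

View pics/c7.png

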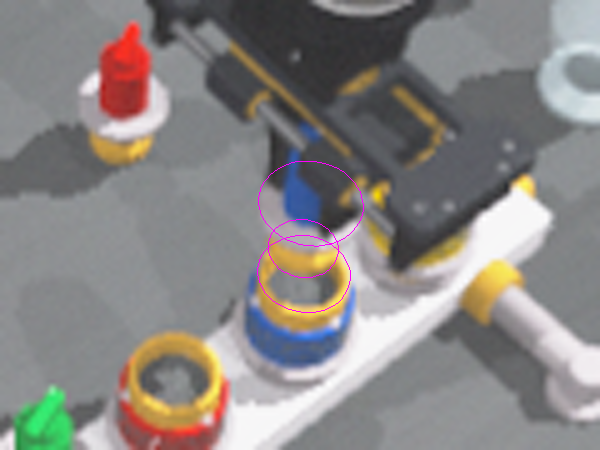

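>>> servo_tool(
  rows=[1,0,0.001,0.005,0,1,0,0,0.005,0,1,0,0,0,0],
)

```text
time: 24.95
position: [0.6292, 0.1059, 0.1494]
tool_rot: [0.706, 0.708, -0.001, -0.001]
ft_force: [-0.8, -0.8, -3.3]
grip_width: 0.027
grip_force: 30.0
```

>>> servo_tool(
  rows=[1,-0.001,0,0.006,0,1,0,0,0.005,0,1,0,0,0.005,0,1,0,0,0.005,0,1,0,0,0.005,0],
)

```text
time: 25.37
position: [0.6306, 0.1041, 0.1242]
tool_rot: [0.707, 0.707, -0.0, -0.0]
ft_force: [-1.3, -0.2, 4.8]
grip_width: 0.0272
grip_force: 30.0
```

>>> servo_tool(
  rows=[1,0,0,0.005,0,1,0,0,0.003,0,1,0,0,0,0],
)

```text
time: 25.62
position: [0.6308, 0.1043, 0.1165]
tool_rot: [0.707, 0.707, 0.0, -0.0]
ft_force: [-0.1, 1.0, 0.1]
grip_width: 0.0272
grip_force: 30.0
```

>>> servo_tool(
  rows=[1,0,0,0.005,0,1,0,0,0.004,0,1,0,0,0.002,0,1,0,0,0.002,0,1,0,0,0.001,0],
)

```text
time: 26.03
position: [0.631, 0.1042, 0.1027]
tool_rot: [0.707, 0.707, 0.0, 0.0]
ft_force: [-1.7, 0.5, 5.7]
grip_width: 0.0274
grip_force: 30.0
```

>>> servo_tool(
  rows=[1,0,0,0.001,0,1,0,0,0.001,0,1,0,0,0,0],
)

```text
time: 26.28
position: [0.631, 0.1042, 0.1024]
tool_rot: [0.707, 0.707, 0.0, 0.0]
ft_force: [-3.8, 0.3, 11.2]
grip_width: 0.0271
grip_force: 30.0
```

>>> servo_tool(
  rows=[1,0,0,0.001,0,1,0,0,0.001,0,1,0,0,0,0],
)

```text
time: 26.53
position: [0.6311, 0.1042, 0.1022]
tool_rot: [0.707, 0.707, 0.001, 0.001]
ft_force: [-5.4, -0.2, 19.1]
grip_width: 0.0274
grip_force: 30.0
```

>>> servo_tool(
  rows=[1,0,0,0.001,0,1,0,0,0,0],
)

```text
time: 26.7
position: [0.6312, 0.1042, 0.1021]
tool_rot: [0.707, 0.707, 0.001, 0.001]
ft_force: [-7.3, 0.2, 23.5]
grip_width: 0.0273
grip_force: 30.0
```

>>> servo_tool(
  rows=[-0.5,0,0,-0.004,0,-0.5,0,0,0,0,-0.5,0,0,0,0,-0.5,0,0,0,0,-0.5,0,0,0,0],
)

```text
time: 27.12
position: [0.6308, 0.1039, 0.1012]
tool_rot: [0.707, 0.707, -0.0, 0.0]
ft_force: [-0.4, 0.4, 0.4]
grip_width: 0.0525
grip_force: 0.3
```

>>> servo_tool(
  rows=[-0.5,0,0,0,0,-0.5,0,0,0,0,-0.5,0,0,-0.03,0,-0.5,0,0,-0.03,0,-0.5,0,0,-0.02,0],
)

```text
time: 27.53
position: [0.6312, 0.104, 0.183]
tool_rot: [0.707, 0.707, 0.0, 0.0]
ft_force: [0.4, -0.0, 0.3]
grip_width: 0.0649
grip_force: 0.0
```

>>> servo_tool(
  rows=[-0.5,0.0058,-0.036,0,0,-0.5,0.0058,-0.036,0,0,-0.5,0.0058,-0.036,0,0,-0.5,0.0058,-0.036,0,0,-0.5,0.0058,-0.036,0,0],
)

```text
time: 27.95
position: [0.4486, 0.1331, 0.1812]
tool_rot: [0.707, 0.707, -0.0, -0.0]
ft_force: [0.3, 0.3, -0.1]
grip_width: 0.065
grip_force: 0.0
```

>>> servo_tool(
  rows=[-0.5,0,0,0.02,0,-0.5,0,0,0.02,0,-0.5,0,0,0,0,-0.5,0,0,0,0],
)

```text
time: 28.28
position: [0.4499, 0.1329, 0.1409]
tool_rot: [0.707, 0.707, -0.001, -0.001]
ft_force: [-0.8, -0.5, -0.0]
grip_width: 0.0652
grip_force: 0.0
```

```bash
python3 noz.py red_nozzle; python3 - <<'E'
from h import *
print(robot.get_obs()['position'])
p=shot('scene');a=cv2.resize(p['pixels'][130:270,270:470,::-1],None,fx=4,fy=4,interpolation=cv2.INTER_CUBIC)
cv2.imwrite('pics/c8.png',a)
E
```

```text
red_nozzle scene [0.45  0.132 0.002] 0.55
  fit [0.4532 0.1329] 0.86
  mean [0.4532 0.1329]
[0.45138574 0.13291912 0.14218522]
```

View pics/c8.png

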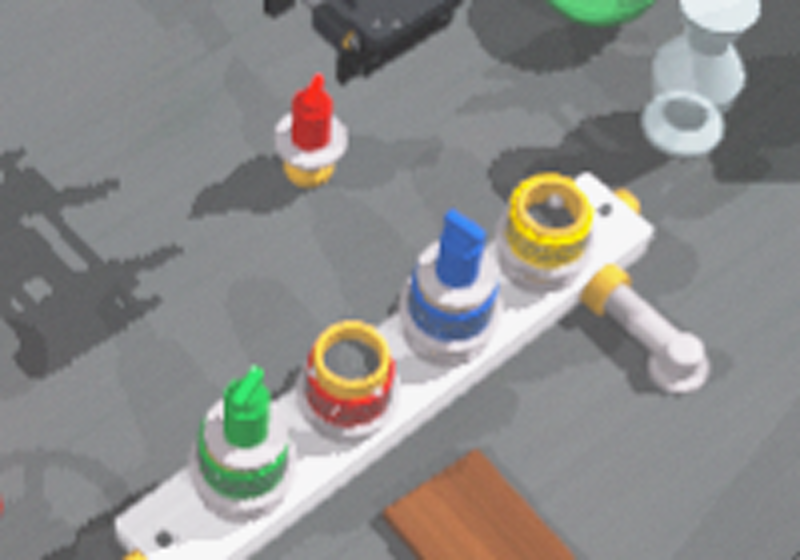

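```bash
python3 - <<'E'
from h import *
o=robot.get_obs();print(o['position'],o['time'])
p=shot('scene');print((proj(p,[o['position'],(.4515,.133,.094),(.4515,.133,.0)])-[270,130])*4)
a=cv2.resize(p['pixels'][110:200,300:420,::-1],None,fx=5,fy=5,interpolation=cv2.INTER_CUBIC)
cv2.imwrite('pics/c9.png',a)
E
python3 noz.py red_nozzle
```

```text
[0.45120289 0.13292313 0.14210017] 28.6333
[[311.83535286  38.40899054]
 [309.5360785   83.94423611]
 [304.72467077 165.37901376]]
red_nozzle scene [0.449 0.133 0.001] 0.9
  fit [0.4535 0.1316] 0.92
  mean [0.4535 0.1316]
```

View pics/c9.png

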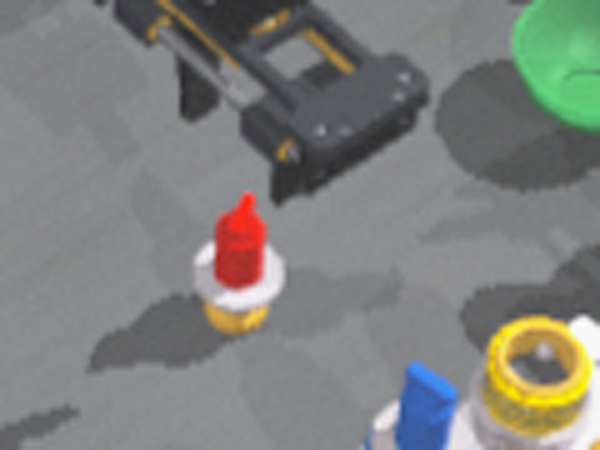

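Fingertips at (195,105) and (283,190) straddle the red nozzle's axis. Grasp it. Blue's sleeve is up and locked.

>>> servo_tool(
  rows=[-0.5,0,0,0.04,0,-0.5,0,0,0.035,0,-0.5,0,0,0.018,0,-0.5,0,0,0.006,0,-0.5,0,0,0,0],
)

```text
time: 29.4
position: [0.4496, 0.1329, 0.0412]
tool_rot: [0.707, 0.707, -0.001, -0.001]
ft_force: [0.5, 0.3, 0.1]
grip_width: 0.0653
grip_force: 0.0
```

>>> servo_tool(
  rows=[1,0,0,0,0,1,0,0,0,0,1,0,0,0,0,1,0,0,0,0,1,0,0,0,0],
)

```text
time: 29.82
position: [0.4512, 0.133, 0.0435]
tool_rot: [0.707, 0.707, 0.001, 0.001]
ft_force: [0.1, 0.0, -0.1]
grip_width: 0.0398
grip_force: 0.0
```

>>> servo_tool(
  rows=[1,0,0,0,0,1,0,0,0,0,1,0,0,0,0,1,0,0,0,0,1,0,0,0,0],
)

```text
time: 30.23
position: [0.4515, 0.133, 0.0429]
tool_rot: [0.707, 0.707, 0.001, 0.001]
ft_force: [1.3, -0.3, 4.6]
grip_width: 0.0275
grip_force: 29.8
```

>>> servo_tool(
  rows=[1,0,0,-0.03,0,1,0,0,-0.04,0,1,0,0,-0.04,0,1,0,0,-0.04,0,1,0,0,-0.01,0],
)

```text
time: 30.65
position: [0.4526, 0.1333, 0.2072]
tool_rot: [0.707, 0.707, 0.003, 0.003]
ft_force: [1.0, 0.4, -2.5]
grip_width: 0.0276
grip_force: 29.8
```

>>> servo_tool(
  rows=[1,-0.0198,0.0303,0,0,1,-0.0198,0.0303,0,0,1,-0.0198,0.0303,0,0,1,-0.0198,0.0303,0,0,1,-0.0198,0.0303,0,0],
)

```text
time: 31.07
position: [0.6016, 0.0333, 0.2012]
tool_rot: [0.707, 0.707, -0.001, -0.002]
ft_force: [0.4, 0.6, -2.6]
grip_width: 0.0275
grip_force: 29.7
```

>>> servo_tool(
  rows=[1,-0.0198,0.0303,0,0,1,0,0,0.02,0,1,0,0,0.02,0,1,0,0,0.01,0,1,0,0,0,0],
)

```text
time: 31.48
position: [0.6286, 0.0147, 0.1482]
tool_rot: [0.707, 0.707, -0.003, -0.004]
ft_force: [-0.2, 0.4, -3.2]
grip_width: 0.027
grip_force: 29.7
```

>>> servo_tool(
  rows=[1,0,0,0,0,1,0,0,0,0],
)

```text
time: 31.65
position: [0.6326, 0.0146, 0.1531]
tool_rot: [0.707, 0.707, 0.0, 0.0]
ft_force: [-0.0, 0.4, -1.6]
grip_width: 0.0277
grip_force: 29.7
```

Well placed (green and blue went in the same way). Insert: 0.153 → 0.117.

>>> servo_tool(
  rows=[1,0,0,0.01,0,1,0,0,0.007,0,1,0,0,0.005,0,1,0,0,0.005,0,1,0,0,0.004,0],
)

```text
time: 32.07
position: [0.6323, 0.0143, 0.1217]
tool_rot: [0.707, 0.707, -0.0, -0.0]
ft_force: [-1.7, 0.5, 5.4]
grip_width: 0.0272
grip_force: 29.8
```

>>> servo_tool(
  rows=[1,0,0,0.004,0,1,0,0,0.002,0,1,0,0,0,0],
)

```text
time: 32.32
position: [0.6325, 0.0143, 0.1156]
tool_rot: [0.707, 0.707, 0.0, 0.0]
ft_force: [-1.4, 0.8, 1.0]
grip_width: 0.0272
grip_force: 29.8
```

>>> servo_tool(
  rows=[1,0,0,0.005,0,1,0,0,0.003,0,1,0,0,0.002,0,1,0,0,0.002,0,1,0,0,0.001,0],
)

```text
time: 32.73
position: [0.6327, 0.0143, 0.1027]
tool_rot: [0.707, 0.707, 0.0, 0.0]
ft_force: [-2.0, 0.1, 7.3]
grip_width: 0.0275
grip_force: 29.8
```

>>> servo_tool(
  rows=[1,0,0,0.001,0,1,0,0,0.001,0,1,0,0,0,0],
)

```text
time: 32.98
position: [0.6329, 0.0142, 0.1023]
tool_rot: [0.707, 0.707, 0.0, 0.0]
ft_force: [-3.4, 0.4, 11.0]
grip_width: 0.0272
grip_force: 29.9
```

>>> servo_tool(
  rows=[1,0,0,0.001,0,1,0,0,0.001,0,1,0,0,0,0],
)

```text
time: 33.23
position: [0.633, 0.0142, 0.1019]
tool_rot: [0.707, 0.707, 0.0, 0.001]
ft_force: [-5.8, 1.2, 18.7]
grip_width: 0.0273
grip_force: 29.9
```

>>> servo_tool(
  rows=[1,0,0,0.001,0,1,0,0,0,0],
)

```text
time: 33.4
position: [0.6331, 0.0142, 0.1017]
tool_rot: [0.707, 0.707, 0.001, 0.001]
ft_force: [-6.8, 0.8, 22.6]
grip_width: 0.0273
grip_force: 29.9
```

>>> servo_tool(
  rows=[-0.5,0,0,-0.004,0,-0.5,0,0,0,0,-0.5,0,0,0,0,-0.5,0,0,0,0,-0.5,0,0,0,0],
)

```text
time: 33.82
position: [0.6326, 0.0141, 0.1012]
tool_rot: [0.707, 0.707, -0.0, 0.0]
ft_force: [-0.6, -1.1, 0.5]
grip_width: 0.0531
grip_force: 0.4
```

>>> servo_tool(
  rows=[-0.5,0,0,0,0,-0.5,0,0,0,0,-0.5,0,0,-0.03,0,-0.5,0,0,-0.04,0,-0.5,0,0,-0.03,0],
)

```text
time: 34.23
position: [0.6324, 0.0142, 0.2025]
tool_rot: [0.707, 0.707, -0.0, -0.0]
ft_force: [1.0, 0.6, 0.3]
grip_width: 0.0655
grip_force: 0.0
```

>>> servo_tool(
  rows=[-0.5,-0.0366,-0.0158,0,0,-0.5,-0.0366,-0.0158,0,0,-0.5,-0.0366,-0.0158,0,0,-0.5,-0.0366,-0.0158,0,0,-0.5,-0.0366,-0.0158,0,0],
)

```text
time: 34.65
position: [0.5524, -0.17, 0.2012]
tool_rot: [0.707, 0.707, -0.0, -0.0]
ft_force: [0.9, -1.4, -0.2]
grip_width: 0.0653
grip_force: 0.0
```

```bash
python3 - <<'E'
from h import *
print(robot.get_obs()['position'])
p=shot('scene')
for q in ['wheel_hub','wheel_knob']:
    print(q,[(np.round(d['at'],3).tolist(),round(d['score'],2)) for d in robot.place_of(p,q)])
t=np.linspace(0,2*np.pi,60);out=[]
a=cv2.resize(p['pixels'][155:275,270:450,::-1],None,fx=3,fy=3,interpolation=cv2.INTER_CUBIC)
x0,y0,k=185,200,5
im=cv2.resize(p['pixels'][y0:y0+90,x0:x0+110,::-1],None,fx=k,fy=k,interpolation=cv2.INTER_CUBIC)
for cx,cy,zz,r in [(.537,-.275,.09,.072),(.491,-.3155,.142,.011),(.491,-.3155,.09,.011)]:
    uv=(proj(p,np.c_[cx+r*np.cos(t),cy+r*np.sin(t),0*t+zz])-[x0,y0]+.5)*k
    cv2.polylines(im,[uv.round().astype(int)],True,(255,0,255),1)
h=360;im=cv2.resize(im,(440,h))[:, :260]
cv2.imwrite('pics/c10.png',np.hstack([a,im]))
E
```

```text
[ 0.55239998 -0.16996562  0.20116724]
wheel_hub [([0.355, -0.441, 0.07], 0.98), ([0.532, -0.277, 0.092], 0.66), ([0.538, -0.465, 0.071], 0.56), ([0.595, 0.378, 0.0], 0.31)]
wheel_knob [([0.495, -0.481, 0.093], 0.91), ([0.324, -0.482, 0.091], 0.81), ([0.493, -0.312, 0.122], 0.74)]
```

View pics/c10.png

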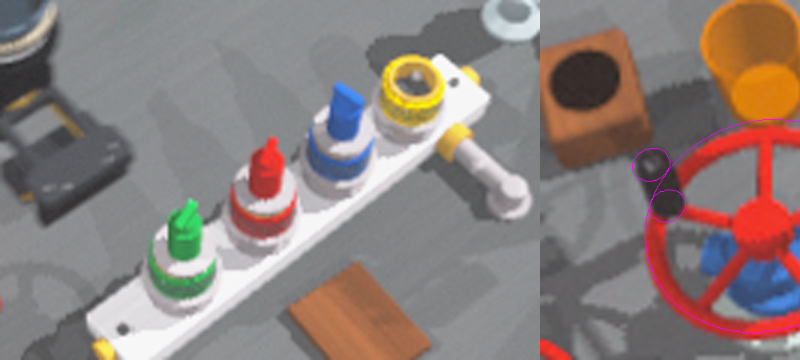

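All three are seated with sleeves up; yellow is empty and forward. The knob overlay fits. Go to the knob and grip.

>>> servo_tool(
  rows=[-0.5,-0.0363,-0.0154,0,0,-0.5,-0.0363,-0.0154,0,0,-0.5,-0.0363,-0.0154,0,0,-0.5,-0.0363,-0.0154,0,0,-0.5,0,0,0,0],
  newtons=15,
)

```text
time: 35.22
position: [0.4909, -0.3197, 0.2014]
tool_rot: [0.708, 0.706, -0.001, 0.002]
ft_force: [0.7, -0.3, 0.3]
grip_width: 0.0653
grip_force: 0.0
```

>>> servo_tool(
  rows=[-0.5,0,0,0.03,0,-0.5,0,0,0.03,0,-0.5,0,0,0.025,0,-0.5,0,0,0.01,0,-0.5,0,0,0,0],
)

```text
time: 35.63
position: [0.4911, -0.3113, 0.1037]
tool_rot: [0.706, 0.708, 0.0, -0.003]
ft_force: [-1.3, 0.0, 0.8]
grip_width: 0.0651
grip_force: 0.0
```

>>> servo_tool(
  rows=[1,0,0,0,0,1,0,0,0,0,1,0,0,0,0,1,0,0,0,0,1,0,0,0,0],
)

```text
time: 36.05
position: [0.4925, -0.3144, 0.1077]
tool_rot: [0.707, 0.707, 0.0, 0.001]
ft_force: [0.1, 0.1, -1.0]
grip_width: 0.0397
grip_force: 0.0
```

>>> servo_tool(
  rows=[1,0,0,0,0,1,0,0,0,0,1,0,0,0,0,1,0,0,0,0,1,0,0,0,0],
)

```text
time: 36.47
position: [0.4916, -0.3142, 0.1068]
tool_rot: [0.707, 0.707, -0.0, -0.0]
ft_force: [-2.8, -0.7, 4.1]
grip_width: 0.0215
grip_force: 15.0
```

>>> servo_tool(
  rows=[1,0,0,0,0,1,0,0,0,0],
)

```text
time: 36.63
position: [0.4917, -0.3143, 0.1068]
tool_rot: [0.707, 0.707, -0.0, 0.0]
ft_force: [-2.3, -0.3, 3.9]
grip_width: 0.0216
grip_force: 15.0
```

```bash
python3 - <<'E'
from h import *
o=robot.get_obs();x,y=o['position'][:2];hx,hy=.5365,-.275
print(o['position'],o['grip_width'],o['ft_force'])
r=np.hypot(x-hx,y-hy);a0=np.arctan2(y-hy,x-hx);print(r,np.degrees(a0))
r=.0605;n=30;prev=np.array([r*np.cos(a0),r*np.sin(a0)])
for i in range(1,n+2):
    c=r*np.array([np.cos(a0+i*2*np.pi/n),np.sin(a0+i*2*np.pi/n)]);d=c-prev;prev=c
    print(i,'tool x %.4f y %.4f'%(d[1],d[0]))
E
```

```text
[ 0.49172249 -0.31431066  0.10679844] 0.021648848861787556 [-2.34053969 -0.3282743   3.9317237 ]
0.059584844761900436 -138.71975678245963
1 tool x -0.0086 y 0.0093
2 tool x -0.0065 y 0.0109
3 tool x -0.0041 y 0.0120
4 tool x -0.0015 y 0.0126
5 tool x 0.0012 y 0.0126
6 tool x 0.0038 y 0.0121
7 tool x 0.0062 y 0.0110
8 tool x 0.0083 y 0.0095
9 tool x 0.0101 y 0.0076
10 tool x 0.0115 y 0.0053
11 tool x 0.0123 y 0.0028
12 tool x 0.0126 y 0.0002
13 tool x 0.0124 y -0.0025
14 tool x 0.0116 y -0.0050
15 tool x 0.0103 y -0.0073
16 tool x 0.0086 y -0.0093
17 tool x 0.0065 y -0.0109
18 tool x 0.0041 y -0.0120
19 tool x 0.0015 y -0.0126
20 tool x -0.0012 y -0.0126
21 tool x -0.0038 y -0.0121
22 tool x -0.0062 y -0.0110
23 tool x -0.0083 y -0.0095
24 tool x -0.0101 y -0.0076
25 tool x -0.0115 y -0.0053
26 tool x -0.0123 y -0.0028
27 tool x -0.0126 y -0.0002
28 tool x -0.0124 y 0.0025
29 tool x -0.0116 y 0.0050
30 tool x -0.0103 y 0.0073
31 tool x -0.0086 y 0.0093
```

>>> servo_tool(
  rows=[1,-0.0086,0.0093,0,0,1,-0.0065,0.0108,0,0,1,-0.004,0.012,0,0,1,-0.0015,0.0125,0,0,1,0.0012,0.0125,0,0],
)

```text
time: 37.05
position: [0.5498, -0.335, 0.1068]
tool_rot: [0.707, 0.707, -0.0, 0.001]
ft_force: [-1.8, -0.9, 3.3]
grip_width: 0.0216
grip_force: 15.0
```

>>> servo_tool(
  rows=[1,0.0038,0.012,0,0,1,0.0062,0.011,0,0,1,0.0083,0.0095,0,0,1,0.01,0.0076,0,0,1,0.0114,0.0053,0,0],
)

```text
time: 37.47
position: [0.5957, -0.2927, 0.1068]
tool_rot: [0.707, 0.707, 0.0, 0.001]
ft_force: [-2.0, -2.4, 5.7]
grip_width: 0.0218
grip_force: 15.0
```

Smooth and low force; carry on round.

>>> servo_tool(
  rows=[1,0.0122,0.0028,0,0,1,0.0125,0.0002,0,0,1,0.0123,-0.0025,0,0,1,0.0115,-0.005,0,0,1,0.0102,-0.0073,0,0],
)

```text
time: 37.88
position: [0.5811, -0.234, 0.1068]
tool_rot: [0.706, 0.708, -0.002, -0.0]
ft_force: [-5.7, -7.7, 4.6]
grip_width: 0.0215
grip_force: 15.0
```

>>> servo_tool(
  rows=[1,0.0086,-0.0093,0,0,1,0.0065,-0.0108,0,0,1,0.004,-0.012,0,0,1,0.0015,-0.0125,0,0,1,-0.0012,-0.0125,0,0],
)

```text
time: 38.3
position: [0.5266, -0.217, 0.1069]
tool_rot: [0.706, 0.708, -0.0, 0.004]
ft_force: [3.7, -9.4, -2.4]
grip_width: 0.0216
grip_force: 15.0
```

>>> servo_tool(
  rows=[1,-0.0038,-0.012,0,0,1,-0.0062,-0.011,0,0,1,-0.0083,-0.0095,0,0,1,-0.01,-0.0076,0,0,1,-0.0114,-0.0053,0,0],
)

```text
time: 38.72
position: [0.4818, -0.2548, 0.1068]
tool_rot: [0.707, 0.707, 0.002, 0.002]
ft_force: [7.0, -0.1, -0.0]
grip_width: 0.0214
grip_force: 15.0
```

>>> servo_tool(
  rows=[1,-0.0122,-0.0028,0,0,1,-0.0125,-0.0002,0,0,1,-0.0123,0.0025,0,0,1,-0.0115,0.005,0,0,1,-0.0102,0.0073,0,0],
)

```text
time: 39.13
position: [0.4902, -0.313, 0.1067]
tool_rot: [0.707, 0.707, -0.0, -0.003]
ft_force: [-16.0, 7.7, 13.9]
grip_width: 0.0212
grip_force: 15.0
```

>>> servo_tool(
  rows=[1,-0.001,0.001,0,0,1,0,0,0,0,1,0,0,0,0],
)

```text
time: 39.38
position: [0.4898, -0.3136, 0.1066]
tool_rot: [0.706, 0.708, -0.001, -0.004]
ft_force: [-5.3, 0.6, 8.8]
grip_width: 0.0221
grip_force: 15.0
```

Just short of the stop; nudge along the tangent.

>>> servo_tool(
  rows=[1,-0.0015,0.0013,0,0,1,-0.0015,0.0013,0,0,1,0,0,0,0],
)

```text
time: 39.63
position: [0.4899, -0.3138, 0.1065]
tool_rot: [0.706, 0.708, -0.001, -0.008]
ft_force: [-9.1, 4.9, 14.2]
grip_width: 0.0214
grip_force: 15.0
```

>>> servo_tool(
  rows=[1,-0.0015,0.0013,0,0,1,0,0,0,0,1,0,0,0,0],
)

```text
time: 39.88
position: [0.4899, -0.3139, 0.1064]
tool_rot: [0.706, 0.708, -0.001, -0.01]
ft_force: [-12.2, 7.1, 15.9]
grip_width: 0.0219
grip_force: 14.9
```

Position no longer yields while force rises against the tangent: at the stop. Release, retreat, check.

>>> servo_tool(
  rows=[-0.5,0,0,0,0,-0.5,0,0,0,0,-0.5,0,0,0,0,-0.5,0,0,0,0,-0.5,0,0,0,0],
)

```text
time: 40.3
position: [0.4969, -0.3193, 0.106]
tool_rot: [0.707, 0.707, 0.0, -0.0]
ft_force: [1.1, -1.0, -0.0]
grip_width: 0.0471
grip_force: 0.0
```

>>> servo_tool(
  rows=[-0.5,0,0,0,0,-0.5,0,0,0,0,-0.5,0,0,-0.03,0,-0.5,0,0,-0.04,0,-0.5,0,0,-0.04,0],
)

```text
time: 40.72
position: [0.4961, -0.3188, 0.2164]
tool_rot: [0.707, 0.707, -0.0, -0.002]
ft_force: [1.3, -0.7, -0.7]
grip_width: 0.0645
grip_force: 0.0
```

>>> servo_tool(
  rows=[-0.5,-0.035,-0.02,0,0,-0.5,-0.035,-0.02,0,0,-0.5,-0.035,-0.02,0,0,-0.5,0,0,0,0,-0.5,0,0,0,0],
)

```text
time: 41.13
position: [0.4357, -0.4266, 0.2164]
tool_rot: [0.708, 0.706, 0.0, 0.0]
ft_force: [-0.2, 0.8, -0.1]
grip_width: 0.0651
grip_force: 0.0
```

```bash
python3 - <<'E'
from h import *
print(robot.get_obs()['position'])
p=shot('scene','end.png')
for q in ['vase','tumbler','bowl','wheel_knob','red_nozzle','blue_nozzle','green_nozzle']:
    print(q,[(np.round(d['at'],3).tolist(),round(d['score'],2)) for d in robot.place_of(p,q)])
E
```

```text
[ 0.43574704 -0.42655055  0.2164236 ]
vase [([0.596, 0.376, -0.0], 0.65)]
tumbler [([0.411, -0.204, 0.003], 0.74)]
bowl [([0.463, 0.41, -0.003], 0.62)]
wheel_knob [([0.495, -0.313, 0.12], 0.93), ([0.496, -0.485, 0.093], 0.77), ([0.326, -0.477, 0.091], 0.68)]
red_nozzle [([0.632, 0.015, 0.064], 0.59)]
blue_nozzle [([0.633, 0.013, 0.095], 0.6), ([0.628, 0.105, 0.061], 0.53)]
green_nozzle [([0.633, -0.077, 0.062], 0.58)]
```

View pics/end.png

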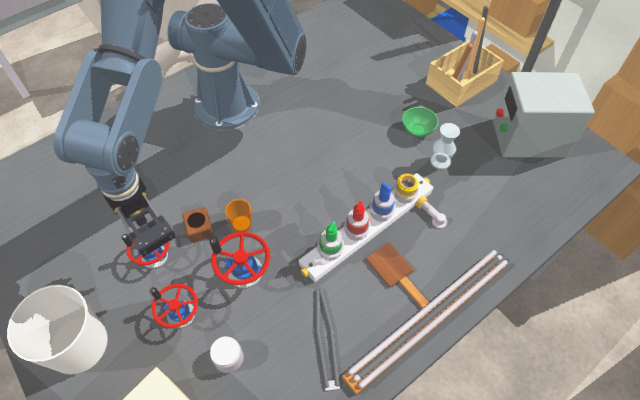

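The wheel's knob is back at (215,250) after a full turn. All three nozzles are seated, the yellow coupler is empty with its sleeve forward, and the glassware hasn't moved.

```bash
python3 -c "
from rig import robot
print(robot.hand_in())"
```

```text
the job is handed in; nothing more can be done
None
```

Job handed in: the red, blue and green nozzles are locked in their couplers, the yellow coupler has no nozzle and its sleeve is forward, the air wheel was turned one full turn counter-clockwise to its stop after the last nozzle was seated, and the glassware is where it stood.

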